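# Zero the balance, then hold its cover open

## Task

With the weighing cover shut, use the orange stylus from its stand to press the balance's recessed blue zero button all the way in for a moment, then put the stylus back upright, fully down in its stand. Then raise the clear cover by its blue bar to 60 degrees from shut and finish still holding it there with the gripper so that a sample can be set on the pan; it has no stay and falls shut if let go. Do not press the red power button, and leave everything else on the table where it is.

Things in the scene. Friction and masses are not known exactly. Their poses are not given: they have to be found in the camera images.
- balance: White portable balance with red feet, fixed to the table, 240 (x) x 200 (y) x 55 mm. Origin at the centre of its underside, z up; -x is its front, the control panel (85 mm deep, top face 55 mm up) which faces roughly the robot. Behind the panel, a clear open-topped square chamber stands round the steel pan: 150 x 170 mm, from 33 mm in front of the origin to 118 mm behind it, rim 115 mm up.
- zero_button (a joint): Travel of the blue zero button, m: 0 out, 0.004 fully in (about 1.2 N to start it, 4 N at full travel, springs back). Bare cap 13 mm across in a 16 mm round hole, 5 mm below the panel's face: too narrow for fingers.
- zero_top (a point): Centre of the blue button's top face, which moves with it; 80 mm in front of the balance's origin and 45 mm to its left (+y), 50 mm up when out. Pressed straight down.
- power_button (a joint): Travel of the red power button, the same in make, 90 mm to the right (-y) of the blue one, m: 0 out, 0.004 fully in. Not to be pressed.
- cover_hinge (a joint): Opening angle of the cover, rad: 0 shut (lying level on the chamber), grows as its front edge rises, 1.4 is the stop. 60 degrees is 1.047. It falls shut from every angle.
- cover: Clear plastic cover with grey edges, 150 mm from hinge to front edge, 170 mm wide, 5 mm thick, about 0.24 kg. Origin at the middle of the hinge axis; when shut its x points away from the front edge, y along the hinge, z up out of its top face. It carries the blue bar.
- cover_bar (a point): Middle of the blue bar handle on the cover's top: a round bar 10 mm thick and 100 mm long between two legs, parallel to the hinge, 120 mm from the hinge and 40 mm above the cover's lower face (30 mm free gap below it); its top is 160 mm above the table when shut. In the cover's frame at (-0.120, 0, 0.040). It can turn between gripper pads.
- hinge_axis (a point): Middle of the hinge axis, at the chamber's far rim, fixed to the balance with the balance's axes: the axis runs along y, 117.5 mm behind the balance's origin, 115.5 mm up. The shut cover reaches from it in -x.
- stylus: Upright stylus in the stand, 150 mm long. Origin at the tip (lower end), z up along it. Tip 6 mm thick for 12 mm, then a 12 mm round steel shank up to 76 mm; above that, 75 to 150 mm, a 14 x 14 mm square orange handle, faces square to its x and y. About 40 g. Grip it 100 mm above the tip.
- stand: Black stand, 50 x 50 x 55 mm, on a 60 mm steel foot plate, fixed to the table, origin at the centre of its underside; in its top an upright round hole, 13.5 mm across and 45 mm deep. Starts in either the left or the right place beside the balance.
- stand_floor (a point): Centre of the floor of the stand's hole, 10 mm above the table; the stylus' tip rests here.
- jar: Clear screw jar with a white cap, 56 mm across, 85 mm high; origin at the centre of its underside. Leave alone.
- weight: Brass check weight with a knob, 38 mm across, 62 mm high; origin at the centre of its underside. Leave alone.
- calculator: Black pocket calculator, 120 x 70 x 12 mm; origin at the centre of its underside. Leave alone.
- counter: Steel tally counter, 55 x 40 x 31 mm; origin at the centre of its underside. Leave alone.
- sample_cup: White sample cup, 64 mm across, 45 mm high; origin at the centre of its underside. Leave alone.

How it is judged (in metres and radians):
On the way, in this order (a step that is already met when the one before it is completed fails the run):
1. the blue zero button is pressed in at least 3 mm by the stylus while the cover is shut (value of joint zero_button above 0.003 m and contact force between stylus and balance above 0.8 N and value of joint cover_hinge below 0.05 rad), for 0.2 s.
2. the stylus is back down in its stand and let go, the cover still shut (distance between stylus and stand_floor below 0.012 m and angle between stylus's own z axis and vertical below 0.2 rad and contact force between the fingers and stylus below 0.05 N and value of joint cover_hinge below 0.05 rad), for 0.2 s.
At the end, for the whole second after the job is handed in: The fingers hold the cover still at 60 degrees open, within 5 degrees, for the last second; the stylus stands in its stand, tip within 12 mm of the hole's floor, not touched; nothing else has moved 30 mm (value of joint cover_hinge between 0.96 and 1.134 rad and velocity of joint cover_hinge between -0.05 and 0.05 rad/s and contact force between the fingers and cover above 0.3 N and distance between stylus and stand_floor below 0.012 m and angle between stylus's own z axis and vertical below 0.2 rad and contact force between the fingers and stylus below 0.05 N and distance of each of jar, weight, calculator, counter, sample_cup from where it was at the start of the episode below 0.03 m); the arm keeps its last pose, push and grip.
It fails at once if the red power button is pressed in by more than 1.5 mm (value of joint power_button above 0.0015 m).
It fails at once if a bystander is pushed more than 30 mm (distance of any of jar, weight, calculator, counter, sample_cup from where it was at the start of the episode above 0.03 m).
It also fails if it takes over 64 s, if anything falls off the work surface, if the arm or the gripper's body presses on something with over 40 N, if the wrist force passes 120 N, or if a joint passes its speed limit or range.

## Robot

A 6-joint arm with a two-finger parallel gripper is mounted at the origin on the work surface. World frame = base frame: x ahead of the robot, y to its left, z up, the work surface at z = 0. Lengths are in mm, angles in rad, forces in N, time in s.
With the tool pointing down it reaches from about 350 to 875 mm from the base axis. Payload 4.2 kg.
Tool frame: the origin (TCP) lies midway between the tips of the shut fingers; the grasp point (between the pads) lies 19 mm behind it; x points along the fingers, y is the direction in which the jaws open and shut, and the axes are right-handed (so a half turn about x gives the same grasp; the last joint's range is limited). The gripper opens to 85 mm and grips with 20 to 120 N. Pads are 22 mm wide; open, the fingers measure 114 mm over their backs; the gripper's body (76 mm by 85 mm) begins 54 mm behind the grasp point. The pads swing forward as they close: fully open they stand 13 mm farther back than shut.
Start: joints at [1.595, 0.385, 0.008, 0, -1.194, -0.259], TCP at [145.374, 607.837, 231.312] pointing down, gripper open.
Joint ranges: [-3.14, 3.14], [-1.21, 2.06], [-1.07, 1.41], [-3.16, 2.05], [-2.99, -0.16], [-3.1, 3.1]. Speed limits (rad/s): [2.79, 2.79, 3.14, 3.14, 3.14, 3.14].

## Interface

Orientations are given as a unit quaternion [x, y, z, w].
In Python, from bench import readout, imaging, arm gives the robot as it stands.
- The arm moves only by the tool arm_command, never from a script. Its argument "increments" is a list of rows, each a list of 3 entries, a list of its own where there are three numbers: the turn, a rotation vector about the world's x, y, z in degrees, then the shift along the world's x, y, z in mm, then the closure, from 0 (fully open) to 1 (shut). In form: [[[ax, ay, az], [tx, ty, tz], fingers], ...]. A call has exactly 5 rows; each row is the pose to reach, as a shift and turn from the pose measured when the call began; what a row does not reach only later rows make up. A row lasts 1/10 s, in which the tool goes at most 50 mm and 8.59 degrees, less where a joint would pass 70% of its speed; a pose out of reach is approached as far as the arm can. A call with a gripper value outside its range is refused whole. The fingers move at their own pace and stop on an object; the grip force is fixed at half the most. Time passes only in rows, so rows that repeat a pose let the fingers close, or fill a call up. It gives the time, the measured TCP pose, the force and the opening at its end, in the units of the state.
- readout.read_state(): the state, without advancing time (a new reading comes with each control period).
- imaging.get_image(name): name is "scene" or "top" or "wrist"; returns (picture, depth): 480x640x3 uint8, blue, green, red; 480x640 float32, mm along the optical axis (not along the pixel's ray), 0 where there is no reading.
- imaging.camera_info(name): a dict with "vfov" (degrees; the focal length in pixels is half the picture's height over the tangent of half this angle, whatever the lens; pixels are square), "cx", "cy" (the principal point, pixels), "D" ([k1, k2, p1, p2, k3] as OpenCV has them; the pictures are not rectified), "eye" and "rotation" of the camera in the world; the wrist camera has in their place "T_tool_cam" (4x4, takes a point from camera to tool coordinates, whose origin is the TCP and whose axes are the tool frame's). Camera axes: x right, y down, z forward; pixel columns grow to the right and rows downward; lengths in mm; the calibration is good to about 2 mm. A picture is of the moment at which its call begins: read the wrist's pose just before it. camera_info takes no time and is no camera call.
- arm.job_done(): hands the job in, once; it reports no verdict.
The state is a dict: "clock": time; "joints": joint angles; "joint_vel": joint speeds; "joint_efforts": joint torques, N m; "position": TCP position; "ee_rot": TCP orientation; "contact_force": force on the tool from outside, world axes, zero at the start; "wrist_torque": the same for the moment, N m; "gripper_width": finger opening in mm.
Only numpy, scipy, OpenCV 4.12 (cv2) and the standard library are available. Lean on these libraries where they do the work, as an engineer would, in place of code of your own. Each camera call takes 0.05 s, during which the arm holds its last target. There are 200 camera calls.

## Working session

There is one attempt and no reset: what is moved stays moved. The work goes in short steps, Python scripts to look and compute and a tool call to move; the robot and the scene stay as the last step left them, time stands still between calls to the robot, and variables do not carry over. Pictures are saved under pics/ and viewed, about 8 in all and at most 12, crops included, and the job is handed in when it is done.

Besides the shell and the picture viewer there is one more tool, called after "Request:" in YAML: its name, and indented under it one key for each argument. arm_command: Moves the arm, as the interface text tells. Its arguments: {"type":"object","properties":{"increments":{"type":"array","items":{"type":"array"}}},"required":["increments"]}

```bash
mkdir -p pics; ls
cat > h.py <<'E'
import numpy as np, cv2
from bench import readout, imaging, arm
from scipy.spatial.transform import Rotation as R
def K(i):
    f=240/np.tan(np.radians(i["vfov"]/2)); return np.array([[f,0,i["cx"]],[0,f,i["cy"]],[0,0,1.]])
def cam(n,s=None):
    i=imaging.camera_info(n)
    if n=="wrist":
        T=np.array(i["T_tool_cam"]); r=R.from_quat(s["ee_rot"]).as_matrix()
        return K(i),np.array(i["D"],float),r@T[:3,:3],r@T[:3,3]+np.array(s["position"])
    return K(i),np.array(i["D"],float),np.array(i["rotation"]),np.array(i["eye"])
def ray(c,uv):
    p=cv2.undistortPoints(np.array([[uv]],float),c[0],c[1])[0,0]; return c[2]@np.array([*p,1.])
def onz(c,uv,z):
    d=ray(c,uv); return c[3]+d*(z-c[3][2])/d[2]
def proj(c,P):
    P=np.atleast_2d(np.array(P,float)); q=(P-c[3])@c[2]
    return cv2.projectPoints(q,np.zeros(3),np.zeros(3),c[0],c[1])[0][:,0]
def bydepth(c,uv,D):
    u,v=np.round(uv).astype(int); w=D[v-1:v+2,u-1:u+2]; z=np.median(w[w>0]); return c[3]+ray(c,uv)*z
E
python3 - <<'E'
from h import *
for n in("top","scene"):
    im,d=imaging.get_image(n); cv2.imwrite(f"pics/{n}1.png",im); np.save(f"pics/{n}1.npy",d)
    print(n,imaging.camera_info(n))
print(imaging.camera_info("wrist")); print(readout.read_state())
E
```

```text
pics
top {'vfov': 53.732984569769435, 'cx': 319.2262015088678, 'cy': 239.92394697264015, 'D': array([-0.02407158,  0.        ,  0.        ,  0.        ,  0.        ]), 'eye': array([428.46200816, -24.15617924, 990.68360698]), 'rotation': array([-0.69844999,  0.70971596, -0.06325059,  0.06685979])}
scene {'vfov': 50.68613662538215, 'cx': 324.32982011582857, 'cy': 233.0030095831111, 'D': array([-0.02309427,  0.        ,  0.        ,  0.        ,  0.        ]), 'eye': array([1196.41669253,   51.00061081,  934.99479434]), 'rotation': array([ 0.64581316,  0.70204722, -0.22235077, -0.20153212])}
{'vfov': 63.10672801278059, 'cx': 317.52568830108925, 'cy': 239.90570559790766, 'D': array([-0.04170117,  0.        ,  0.        ,  0.        ,  0.        ]), 'T_tool_cam': array([[ 6.86353527e-04, -2.99246638e-01,  9.54175549e-01,
        -1.41886940e+02],
       [ 9.99999071e-01,  1.32945672e-03, -3.02373536e-04,
        -3.26207183e-01],
       [-1.17805083e-03,  9.54174870e-01,  2.99247272e-01,
        -7.70085959e+01],
       [ 0.00000000e+00,  0.00000000e+00,  0.00000000e+00,
         1.00000000e+00]])}
{'clock': 0.1, 'joints': array([ 1.59458851e+00,  3.85492747e-01,  6.77578074e-03, -4.39875482e-04,
       -1.19397878e+00, -2.58607685e-01]), 'joint_vel': array([-0.00072791,  0.00049432,  0.0029022 ,  0.0029258 ,  0.00020385,
       -0.00070527]), 'joint_efforts': array([ 6.23698998e-04, -3.93317020e+01,  1.88930118e+01,  4.19797495e+00,
       -2.59114575e-03,  1.61173496e-06]), 'position': array([145.27030568, 607.3588953 , 230.32753677]), 'ee_rot': array([-0.70218313,  0.08357135,  0.70228035,  0.08220094]), 'contact_force': array([-0.11742572, -0.61648275,  0.94633006]), 'wrist_torque': array([ 0.02547882, -0.00394006,  0.02942615]), 'gripper_width': 85.59429008037283}
```

View pics/top1.png

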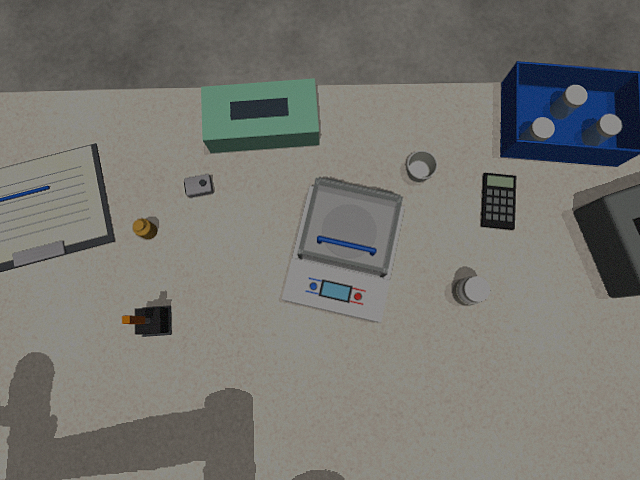

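View pics/scene1.png

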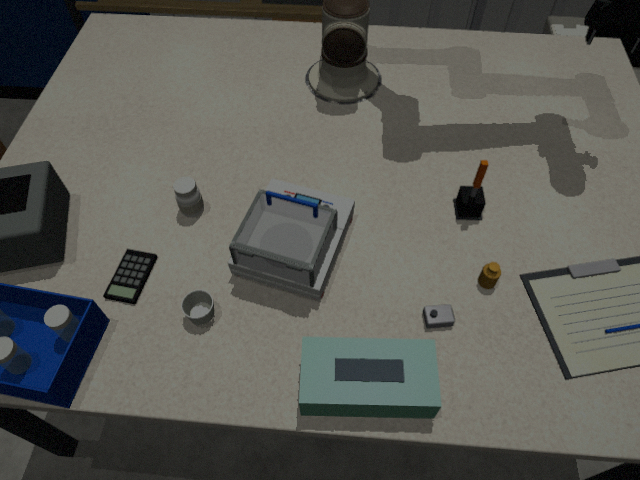

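```bash
sed -i 's/np.array(i\["rotation"\])/R.from_quat(i["rotation"]).as_matrix()/' h.py
python3 - <<'E'
from h import *
im=cv2.imread("pics/top1.png")
a=cv2.resize(im[170:330,275:415],None,fx=3.6,fy=3.6,interpolation=cv2.INTER_CUBIC)
b=cv2.resize(im[285:345,110:185],None,fx=3.6,fy=3.6,interpolation=cv2.INTER_CUBIC)
c=np.zeros((576,504+270,3),np.uint8); c[:,:504]=a[:576]; c[:216,504:]=b
cv2.imwrite("pics/crop1.png",c)
t=cam("top"); s=cam("scene"); d=np.load("pics/top1.npy")
print("blue/red",onz(t,(313,286),50),onz(t,(358,296),50))
print("bar",onz(t,(319,239),155),onz(t,(374,252),155))
print("stand top",onz(t,(153,320),55),"styl top t",onz(t,(126,320),160),"scene",onz(s,(483,162),160))
for n,uv in dict(cup=(421,165),jar=(474,290),w=(144,227),cnt=(199,185),calc=(498,200)).items(): print(n,bydepth(t,uv,d))
print("axes",t[2])
E
```

```text
blue/red [511.02532939  -6.90920908  50.        ] [489.83885316 -95.57396532  50.        ]
bar [585.94030699 -20.70180442 155.        ] [ 560.69648762 -118.51050619  155.        ]
stand top [448.73570007 307.36995132  55.        ] styl top t [447.04980757 317.59802098 160.        ] scene [452.00435055 314.16255393 160.        ]
cup [ 775.52174671 -245.5611183     2.80152173]
jar [ 495.18868431 -314.65110935   85.02900588]
w [636.641485   336.72654597  49.8484735 ]
cnt [731.38524412 233.12214188  25.5321955 ]
calc [ 691.19686215 -403.73579423   12.55270463]
axes [[-0.01539477 -0.98294437  0.18325767]
 [-0.99986005  0.01633396  0.00361653]
 [-0.00654817 -0.18317635 -0.98305826]]
```

View pics/crop1.png

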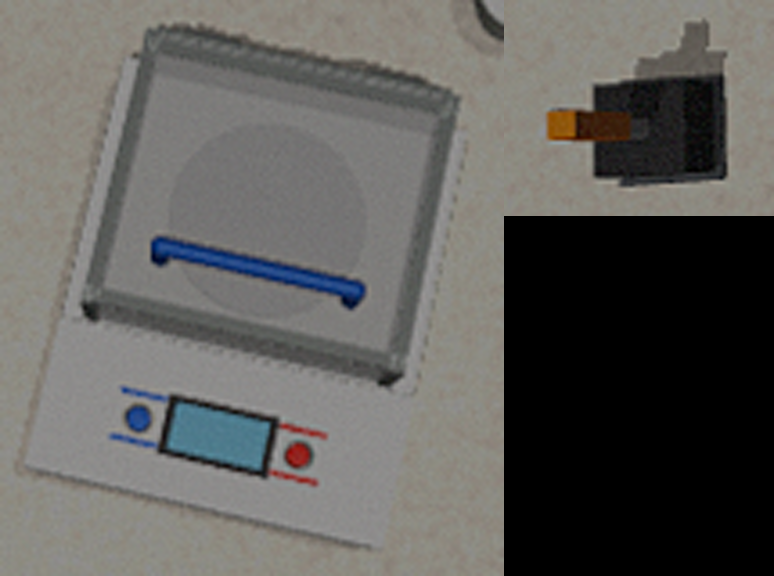

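Run:
```python
from h import *
s=readout.read_state(); r=R.from_quat(s["ee_rot"]).as_matrix(); print(r.round(3))
t=cam("top"); sc=cam("scene")
b=onz(t,(313.3,285.8),50); rd=onz(t,(358.06,296.1),50); v=b-rd; print(b,rd,np.degrees(np.arctan2(-v[0],v[1])))
b=onz(t,(319.4,238.6),155); rd=onz(t,(373.3,250.8),155); v=b-rd; print(b,rd,np.degrees(np.arctan2(-v[0],v[1])))
print(onz(t,(126.1,319.4),160),onz(t,(147.4,320.5),55))
```

```text
[[-0.    -0.233 -0.973]
 [-0.002 -0.973  0.233]
 [-1.     0.002 -0.   ]]
[511.41257516  -7.50976932  50.        ] [489.64018838 -95.68660325  50.        ] -13.869887944129806
[586.65902509 -21.43102845 155.        ] [ 562.88599938 -117.3396885   155.        ] -13.921407096024119
[448.08079009 317.48020381 160.        ] [447.90701193 318.38742149  55.        ]
```

Request:
arm_command:
  increments:
    - [[0,0,0],[35,-35,0],0]
    - [[0,0,0],[70,-68,0],0]
    - [[0,0,0],[105,-102,0],0]
    - [[0,0,0],[140,-136,0],0]
    - [[0,0,0],[160,-155,0],0]

```text
clock: 0.6
position: [306.8, 449.5, 230.1]
ee_rot: [-0.702, 0.085, 0.702, 0.082]
contact_force: [0.1, 0.3, -0.4]
gripper_width: 85.6
```

Request:
arm_command:
  increments:
    - [[0,0,0],[30,-28,0],0]
    - [[0,0,0],[65,-61,0],0]
    - [[0,0,0],[100,-93,0],0]
    - [[0,0,0],[130,-121,0],0]
    - [[0,0,0],[141,-131,0],0]

```text
clock: 1.1
position: [449.4, 315.9, 229.6]
ee_rot: [-0.702, 0.086, 0.702, 0.083]
contact_force: [0.5, -0.1, -0.0]
gripper_width: 85.0
```

Run:
```python
from h import *
import pickle
s=readout.read_state(); im,d=imaging.get_image("wrist"); cv2.imwrite("pics/w1.png",im); np.save("pics/w1.npy",d); pickle.dump(s,open("pics/w1.pkl","wb"))
print(s["position"],s["joints"])
```

```text
[449.39391236 315.94335816 229.58908471] [ 0.90864077  0.25948558 -0.18010042  0.00139051 -1.13546617  0.42088009]
```

View pics/w1.png

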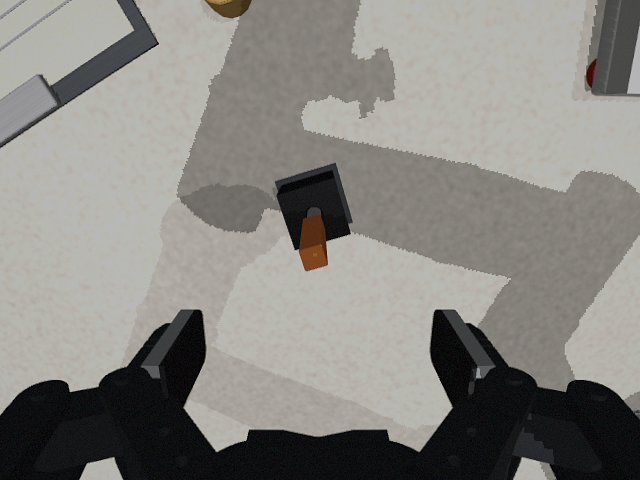

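Run:
```python
from h import *
import pickle
s=pickle.load(open("pics/w1.pkl","rb")); im=cv2.imread("pics/w1.png")
c=im[150:290,250:380]; cv2.imwrite("pics/c2.png",cv2.resize(c,None,fx=4.2,fy=4.2,interpolation=cv2.INTER_CUBIC))
```

```text
(no output)
```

View pics/c2.png

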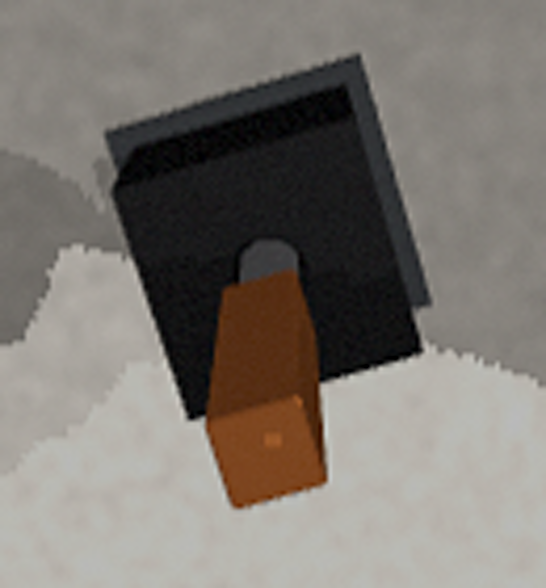

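Run:
```python
from h import *
import pickle
s=pickle.load(open("pics/w1.pkl","rb")); c=cam("wrist",s)
def q(ps,z):
    P=np.array([onz(c,(250+x/4.2,150+y/4.2),z) for x,y in ps]); 
    for k in range(4):
        v=P[(k+1)%4]-P[k]; print(np.linalg.norm(v).round(1),np.degrees(np.arctan2(v[1],v[0])).round(1),end=" | ")
    print(P.mean(0))
q([(208,424),(297,397),(327,482),(238,508)],160)
q([(113,185),(352,120),(422,352),(190,420)],55)
r=R.from_quat(s["ee_rot"]).as_matrix(); print("jaw",np.degrees(np.arctan2(r[1,1],r[0,1])))
```

```text
12.7 -86.1 | 13.0 -175.1 | 12.9 93.6 | 12.9 4.2 | [449.7410975  318.21058614 160.        ]
48.1 -88.5 | 48.9 -176.3 | 49.1 93.3 | 50.5 2.6 | [449.59585237 318.48355912  55.        ]
jaw -103.79024041108535
```

Request:
arm_command:
  increments:
    - [[0,0,8],[0,2.4,0],0]
    - [[0,0,15],[0,2.4,-10],0]
    - [[0,0,17.5],[0,2.4,-45],0]
    - [[0,0,17.5],[0,2.4,-80],0]
    - [[0,0,17.5],[0,2.4,-110],0]

```text
clock: 1.65
position: [448.6, 318.6, 117.8]
ee_rot: [-0.706, -0.021, 0.707, -0.025]
contact_force: [-0.8, -0.6, -0.1]
gripper_width: 85.4
```

Request:
arm_command:
  increments:
    - [[0,0,0],[0,0,-15],0]
    - [[0,0,0],[0,0,-25],0.2]
    - [[0,0,0],[0,0,-28],0.4]
    - [[0,0,0],[0,0,-28],0.5]
    - [[0,0,0],[0,0,-28],0.5]

```text
clock: 2.15
position: [449.1, 319.4, 90.9]
ee_rot: [0.707, 0.022, -0.707, 0.024]
contact_force: [0.7, -0.3, -0.2]
gripper_width: 42.9
```

Run:
```python
from h import *
s=readout.read_state(); im,d=imaging.get_image("wrist"); cv2.imwrite("pics/w2.png",im)
r=R.from_quat(s["ee_rot"]).as_matrix(); print(s["position"],s["gripper_width"],s["contact_force"],"jaw",np.degrees(np.arctan2(r[1,1],r[0,1])),r[:,0])
```

```text
[449.05431472 319.35824604  90.89246745] 42.88326031229895 [ 0.66584465 -0.32396537 -0.15731164] jaw -86.24364867661858 [ 4.53793119e-04 -3.44320886e-03 -9.99993969e-01]
```

View pics/w2.png

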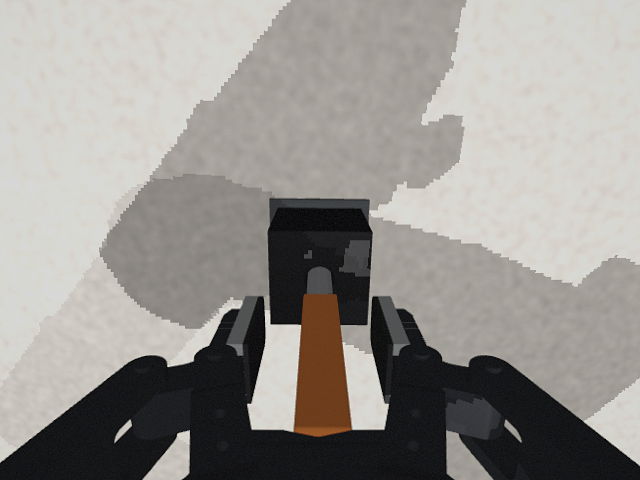

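Request:
arm_command:
  increments:
    - [[0,0,0],[0,-0.8,0],0.6]
    - [[0,0,0],[0,-0.8,0],0.8]
    - [[0,0,0],[0,-0.8,0],1]
    - [[0,0,0],[0,-0.8,0],1]
    - [[0,0,0],[0,-0.8,0],1]

```text
clock: 2.7
position: [449.4, 318.7, 91.7]
ee_rot: [0.707, 0.022, -0.706, 0.024]
contact_force: [-0.7, -0.2, 4.3]
gripper_width: 12.9
```

Request:
arm_command:
  increments:
    - [[0,0,0],[0,0,0],1]
    - [[0,0,0],[0,0,8],1]
    - [[0,0,0],[0,0,18],1]
    - [[0,0,0],[0,0,30],1]
    - [[0,0,0],[0,0,40],1]

```text
clock: 3.2
position: [449.6, 318.9, 133.0]
ee_rot: [0.707, 0.023, -0.706, 0.024]
contact_force: [0.5, 0.5, -0.5]
gripper_width: 13.3
```

Request:
arm_command:
  increments:
    - [[0,0,0],[0,0,20],1]
    - [[0,0,0],[0,0,50],1]
    - [[0,0,0],[0,0,75],1]
    - [[0,0,0],[0,0,90],1]
    - [[0,0,0],[0,0,90],1]

```text
clock: 3.7
position: [450.6, 319.9, 226.4]
ee_rot: [0.709, 0.024, -0.704, 0.022]
contact_force: [-0.0, -0.5, -0.6]
gripper_width: 13.4
```

Request:
arm_command:
  increments:
    - [[0,0,0],[6,-30,0],1]
    - [[0,0,0],[15,-78,0],1]
    - [[0,0,0],[24,-126,0],1]
    - [[0,0,0],[33,-174,0],1]
    - [[0,0,0],[40,-210,0],1]

```text
clock: 4.2
position: [489.8, 107.3, 225.7]
ee_rot: [0.708, 0.024, -0.705, 0.022]
contact_force: [0.5, 0.4, 0.1]
gripper_width: 13.1
```

Request:
arm_command:
  increments:
    - [[0,0,0],[8,-40,0],1]
    - [[0,0,0],[14,-75,-10],1]
    - [[0,0,0],[20,-105,-30],1]
    - [[0,0,0],[20,-115,-50],1]
    - [[0,0,0],[20,-115,-55],1]

```text
clock: 4.7
position: [507.4, -9.5, 167.7]
ee_rot: [-0.706, -0.022, 0.707, -0.021]
contact_force: [0.5, 0.1, -0.8]
gripper_width: 13.6
```

Run:
```python
from h import *
import pickle
s=readout.read_state(); im,d=imaging.get_image("wrist"); cv2.imwrite("pics/w3.png",im); pickle.dump(s,open("pics/w3.pkl","wb"))
im2,_=imaging.get_image("scene"); cv2.imwrite("pics/s3.png",im2)
r=R.from_quat(s["ee_rot"]).as_matrix(); print(s["position"],s["gripper_width"],s["contact_force"],"jaw",np.degrees(np.arctan2(r[1,1],r[0,1])),r[:,0])
c=cam("wrist",s); G=s["position"]; print("pred tip",G+r[:,0]*81.7, proj(c,G+r[:,0]*81.7), "btn",proj(c,[511.4,-7.5,50]))
a=im[150:400,180:500]; cv2.imwrite("pics/c3.png",cv2.resize(a,None,fx=2.4,fy=2.4,interpolation=cv2.INTER_CUBIC))
```

```text
[507.43579673  -9.50297569 167.66692115] 13.577117715584409 [ 0.45479427  0.13206809 -0.76101121] jaw -86.48089075943813 [-0.0017513   0.00132097 -0.99999759]
pred tip [507.29271516  -9.3950528   85.96711772] [[317.8614458  250.96094664]] btn [[315.57083107 228.08631856]]
```

View pics/c3.png

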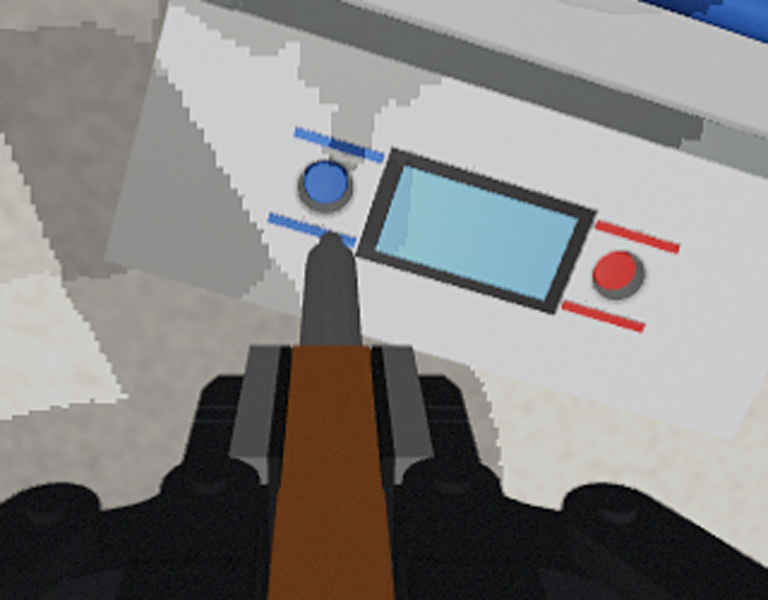

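Request:
arm_command:
  increments:
    - [[0,0,0],[4.7,1.7,0],1]
    - [[0,0,0],[4.7,1.7,-10],1]
    - [[0,0,0],[4.7,1.7,-22],1]
    - [[0,0,0],[4.7,1.7,-30],1]
    - [[0,0,0],[4.7,1.7,-33],1]

```text
clock: 5.3
position: [512.8, -6.1, 135.2]
ee_rot: [-0.707, -0.023, 0.707, -0.023]
contact_force: [-0.1, -0.6, -0.8]
gripper_width: 13.2
```

Request:
arm_command:
  increments:
    - [[0,0,0],[0,0,-2],1]
    - [[0,0,0],[0,0,-3],1]
    - [[0,0,0],[0,0,-4],1]
    - [[0,0,0],[0,0,-5],1]
    - [[0,0,0],[0,0,-5],1]

```text
clock: 5.8
position: [512.8, -6.1, 130.4]
ee_rot: [-0.707, -0.023, 0.707, -0.023]
contact_force: [-0.4, -0.1, 1.0]
gripper_width: 13.2
```

Request:
arm_command:
  increments:
    - [[0,0,0],[0,-1,-1],1]
    - [[0,0,0],[0,-1,-2],1]
    - [[0,0,0],[0,-1,-3],1]
    - [[0,0,0],[0,-1,-4],1]
    - [[0,0,0],[0,-1,-4.5],1]

```text
clock: 6.3
position: [513.6, -7.0, 127.3]
ee_rot: [0.707, 0.023, -0.706, 0.023]
contact_force: [-3.5, 1.5, 11.5]
gripper_width: 13.2
```

Run:
```python
from h import *
s=readout.read_state(); print(s["position"],s["contact_force"],s["gripper_width"])
```

```text
[513.5626913   -6.99948902 127.3388596 ] [-3.52455195  1.45265096 11.54855801] 13.160710884014483
```

Request:
arm_command:
  increments:
    - [[0,0,0],[0,0,0],1]
    - [[0,0,0],[0,0,0],1]
    - [[0,0,0],[0,0,0],1]
    - [[0,0,0],[0,0,0],1]
    - [[0,0,0],[0,0,0],1]

```text
clock: 6.8
position: [513.5, -7.0, 127.6]
ee_rot: [0.707, 0.023, -0.706, 0.023]
contact_force: [-1.6, 1.5, 5.1]
gripper_width: 12.9
```

Request:
arm_command:
  increments:
    - [[0,0,0],[0,0,-1],1]
    - [[0,0,0],[0,0,-1.5],1]
    - [[0,0,0],[0,0,-1.5],1]
    - [[0,0,0],[0,0,-1.5],1]
    - [[0,0,0],[0,0,-1.5],1]

```text
clock: 7.3
position: [513.7, -7.0, 127.3]
ee_rot: [0.707, 0.024, -0.706, 0.023]
contact_force: [-3.8, 1.3, 10.8]
gripper_width: 13.4
```

Request:
arm_command:
  increments:
    - [[0,0,0],[0,0,8],1]
    - [[0,0,0],[0,0,25],1]
    - [[0,0,0],[0,0,50],1]
    - [[0,0,0],[0,0,80],1]
    - [[0,0,0],[0,0,90],1]

```text
clock: 7.8
position: [515.4, -7.0, 220.1]
ee_rot: [0.709, 0.024, -0.704, 0.023]
contact_force: [0.5, 0.0, -0.8]
gripper_width: 13.2
```

Request:
arm_command:
  increments:
    - [[0,0,0],[-6,30,0],1]
    - [[0,0,0],[-15,78,0],1]
    - [[0,0,0],[-24,126,0],1]
    - [[0,0,0],[-33,174,0],1]
    - [[0,0,0],[-40,210,0],1]

```text
clock: 8.3
position: [474.5, 205.2, 219.1]
ee_rot: [0.709, 0.024, -0.704, 0.024]
contact_force: [0.1, 0.3, 0.5]
gripper_width: 13.2
```

Run:
```python
from h import *
s=readout.read_state(); r=R.from_quat(s["ee_rot"]).as_matrix(); print(s["position"],s["contact_force"],s["gripper_width"],r[:,0],np.degrees(np.arctan2(r[1,1],r[0,1])))
```

```text
[474.47035832 205.15225088 219.09666615] [0.14097861 0.33802232 0.46013701] 13.20560514373137 [ 6.63891037e-03  6.61555311e-04 -9.99977743e-01] -86.12483593797448
```

Request:
arm_command:
  increments:
    - [[0,0,0],[-8,40,0],1]
    - [[0,0.2,0],[-18,80,0],1]
    - [[0,0.4,0],[-25,113.5,-15],1]
    - [[0,0.4,0],[-25,113.5,-50],1]
    - [[0,0.4,0],[-25,113.5,-65],1]

```text
clock: 8.8
position: [447.4, 318.4, 149.9]
ee_rot: [-0.705, -0.023, 0.709, -0.025]
contact_force: [0.7, 0.0, -0.8]
gripper_width: 13.0
```

Run:
```python
from h import *
s=readout.read_state(); im,d=imaging.get_image("wrist"); cv2.imwrite("pics/w4.png",im)
s=readout.read_state();r=R.from_quat(s["ee_rot"]).as_matrix(); print(s["position"],s["gripper_width"],s["contact_force"],"jaw",np.degrees(np.arctan2(r[1,1],r[0,1])),r[:,0])
c=cam("wrist",s); tip=s["position"]+r[:,0]*81.7; print("tip",tip,proj(c,tip),"hole",proj(c,[449.4,318.7,55]))
a=im[170:350,220:420]; cv2.imwrite("pics/c4.png",cv2.resize(a,None,fx=3,fy=3,interpolation=cv2.INTER_CUBIC))
```

```text
[446.78415535 317.07788422 148.15740654] 13.460315767332357 [ 0.11332195 -1.54107261 -2.56538507] jaw -86.12892444076748 [-0.00780585 -0.00605732 -0.99995119]
tip [446.14641752 316.58300152  66.46139451] [[317.8600973  250.97230488]] hole [[314.76565428 239.83061769]]
```

View pics/c4.png

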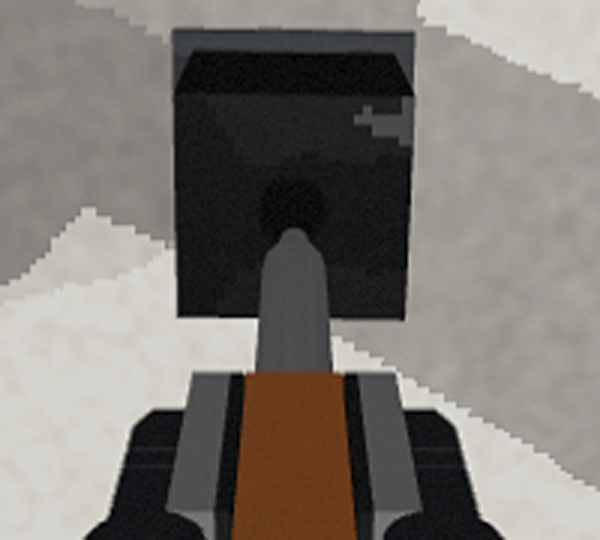

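Request:
arm_command:
  increments:
    - [[0,0,0],[2.3,1,0],1]
    - [[0,0,0],[2.3,1,0],1]
    - [[0,0,0],[2.3,1,0],1]
    - [[0,0,0],[2.3,1,0],1]
    - [[0,0,0],[2.3,1,0],1]

```text
clock: 9.35
position: [449.5, 318.2, 149.0]
ee_rot: [-0.704, -0.022, 0.709, -0.025]
contact_force: [-0.2, 0.0, -0.5]
gripper_width: 13.2
```

Run:
```python
from h import *
for k in range(2):
    s=readout.read_state(); im,d=imaging.get_image("wrist"); r=R.from_quat(s["ee_rot"]).as_matrix(); print(s["position"],s["contact_force"],"jaw",np.degrees(np.arctan2(r[1,1],r[0,1])),r[:,0])
c=cam("wrist",s); tip=s["position"]+r[:,0]*81.7; print("tip",tip,proj(c,tip),"hole",proj(c,[449.4,318.7,55]))
cv2.imwrite("pics/w5.png",im); cv2.imwrite("pics/c5.png",cv2.resize(im[210:290,270:370],None,fx=6,fy=6,interpolation=cv2.INTER_CUBIC))
```

```text
[449.45944249 318.17099723 149.02231493] [-0.17078998  0.03490924 -0.54583895] jaw -86.14774847647972 [-0.0066799  -0.00474537 -0.99996643]
[449.3534221  318.18203132 148.87512532] [ 0.67882108 -0.68416769  0.5136113 ] jaw -86.14730929656288 [-0.00688934 -0.00488026 -0.99996436]
tip [448.79056281 317.78331437  67.17803716] [[317.85979793 250.97134863]] hole [[316.40030884 243.58243626]]
```

View pics/c5.png

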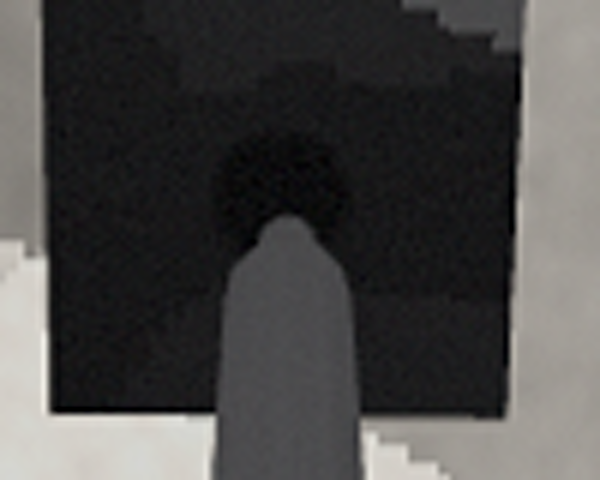

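Request:
arm_command:
  increments:
    - [[0.1,-0.4,0],[0,0.5,0],1]
    - [[0.1,-0.4,0],[0,0.5,-6],1]
    - [[0.1,-0.4,0],[0,0.5,-12],1]
    - [[0.1,-0.4,0],[0,0.5,-18],1]
    - [[0.1,-0.4,0],[0,0.5,-20],1]

```text
clock: 9.95
position: [448.8, 318.2, 127.5]
ee_rot: [-0.706, -0.022, 0.707, -0.025]
contact_force: [0.0, -0.2, -0.7]
gripper_width: 13.1
```

```bash
cat > st.py <<'E'
from h import *
s=readout.read_state();r=R.from_quat(s["ee_rot"]).as_matrix(); print(s["position"],s["contact_force"],s["gripper_width"],"jaw",np.degrees(np.arctan2(r[1,1],r[0,1])),r[:,0],s["joints"])
E
python3 st.py
```

```text
[448.78226505 318.16212183 127.45680851] [ 0.00805647 -0.24306039 -0.71005092] 13.080923835430719 jaw -86.15050559919807 [-0.00165941 -0.00498822 -0.99998618] [ 0.91241776  0.35979821 -0.31784876  0.00222386 -0.89811148  0.72417009]
```

Request:
arm_command:
  increments:
    - [[0.1,-0.1,0],[0.7,0.5,0],1]
    - [[0.1,-0.1,0],[0.7,0.5,-1],1]
    - [[0.1,-0.1,0],[0.7,0.5,-3],1]
    - [[0.1,-0.1,0],[0.7,0.5,-5],1]
    - [[0.1,-0.1,0],[0.7,0.5,-7],1]

```text
clock: 10.45
position: [449.5, 318.7, 120.4]
ee_rot: [0.707, 0.023, -0.707, 0.025]
contact_force: [0.5, -1.1, -0.4]
gripper_width: 13.3
```

```bash
python3 st.py
```

```text
[449.52496428 318.67342354 120.38381112] [ 0.53187346 -1.14414449 -0.38730879] 13.328344620766803 jaw -86.15169727850814 [ 2.28447494e-04 -3.10442940e-03 -9.99995155e-01] [ 0.91208925  0.36832182 -0.3259028   0.00270231 -0.87888861  0.72414615]
```

Shank is in the hole with no vertical force; continue down to z≈92.

Request:
arm_command:
  increments:
    - [[0,0,0],[0,0,-5],1]
    - [[0,0,0],[0,0,-10],1]
    - [[0,0,0],[0,0,-15],1]
    - [[0,0,0],[0,0,-20],1]
    - [[0,0,0],[0,0,-24],1]

```text
clock: 10.95
position: [449.4, 318.5, 95.8]
ee_rot: [-0.707, -0.022, 0.707, -0.025]
contact_force: [0.6, -0.4, -0.4]
gripper_width: 12.9
```

Request:
arm_command:
  increments:
    - [[0,0,0],[0,0,-2],1]
    - [[0,0,0],[0,0,-3.5],1]
    - [[0,0,0],[0,0,-4.5],1]
    - [[0,0,0],[0,0,-4.5],1]
    - [[0,0,0],[0,0,-4.5],1]

```text
clock: 11.45
position: [449.5, 318.5, 91.7]
ee_rot: [-0.707, -0.023, 0.707, -0.025]
contact_force: [-0.7, -1.2, 2.8]
gripper_width: 13.3
```

Seated (floor force felt at the pick height). Release and rise.

Request:
arm_command:
  increments:
    - [[0,0,0],[0,0,0],0.8]
    - [[0,0,0],[0,0,0],0.5]
    - [[0,0,0],[0,0,0],0.3]
    - [[0,0,0],[0,0,0],0.1]
    - [[0,0,0],[0,0,0],0]

```text
clock: 11.95
position: [449.5, 318.5, 91.6]
ee_rot: [-0.707, -0.023, 0.707, -0.025]
contact_force: [-0.2, -1.0, -0.1]
gripper_width: 74.1
```

Request:
arm_command:
  increments:
    - [[0,0,0],[0,0,0],0]
    - [[0,0,0],[0,0,20],0]
    - [[0,0,0],[0,0,60],0]
    - [[0,0,0],[0,0,100],0]
    - [[0,0,0],[0,0,140],0]

```text
clock: 12.45
position: [449.3, 318.3, 233.1]
ee_rot: [-0.707, -0.022, 0.707, -0.025]
contact_force: [0.7, 0.4, -0.7]
gripper_width: 85.4
```

```bash
python3 - <<'E'
from h import *
im,_=imaging.get_image("wrist"); im2,_=imaging.get_image("scene")
o=np.hstack([cv2.resize(im,(400,300)),cv2.resize(im2[130:280,400:600],(400,300))]); cv2.imwrite("pics/w6.png",o)
E
python3 st.py
```

```text
[452.079298   320.79219647 238.30182906] [-0.09345216 -0.01439936 -0.06992351] 85.5634555690275 jaw -86.08786792073724 [ 0.01001319  0.00560171 -0.99993418] [ 0.9120753   0.25382909 -0.16654669  0.00494109 -1.13986605  0.72493488]
```

View pics/w6.png

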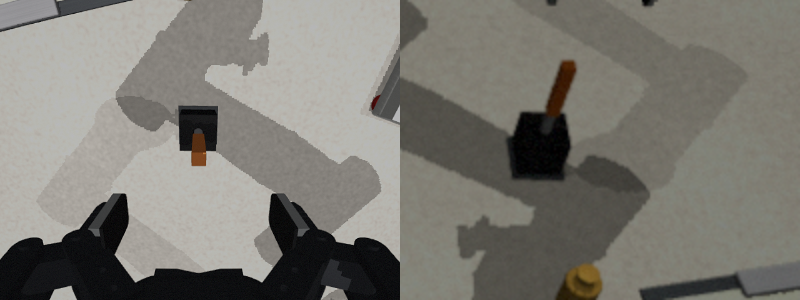

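Request:
arm_command:
  increments:
    - [[0,0,-7],[6,-20,0],0]
    - [[0,0,-14],[14,-45,0],0]
    - [[0,0,-21],[24,-75,0],0]
    - [[0,0,-28],[34,-105,0],0]
    - [[0,0,-36],[44,-135,0],0]

```text
clock: 13.05
position: [496.1, 184.6, 237.9]
ee_rot: [0.683, -0.197, -0.675, -0.198]
contact_force: [0.2, -0.9, -0.0]
gripper_width: 85.3
```

Request:
arm_command:
  increments:
    - [[0,0,-7],[9,-27,0],0]
    - [[0,0,-14],[18,-54,0],0]
    - [[0,0,-21],[27,-81,0],0]
    - [[0,0,-28],[36,-108,0],0]
    - [[0,0,-36],[44,-135,0],0]

```text
clock: 13.55
position: [540.2, 48.5, 237.5]
ee_rot: [0.588, -0.4, -0.58, -0.398]
contact_force: [0.8, -0.4, -0.5]
gripper_width: 85.3
```

```bash
python3 st.py
```

```text
[540.1726986   48.46653914 237.47990603] [ 0.82816297 -0.35593089 -0.46938239] 85.26778353012844 jaw -158.69544466492576 [ 0.00762021 -0.00771319 -0.99994122] [ 0.39432976  0.23617754 -0.19494008  0.01108188 -1.1356299  -0.02716791]
```

Request:
arm_command:
  increments:
    - [[0,0,-8],[12,-40,0],0]
    - [[0,0,-16],[24,-80,0],0]
    - [[0,0,-24],[33,-112,0],0]
    - [[0.3,0.3,-31],[35.5,-118,0],0]
    - [[0.4,0.4,-35.2],[35.5,-118,0],0]

```text
clock: 14.05
position: [575.7, -71.2, 236.6]
ee_rot: [-0.434, 0.56, 0.434, 0.557]
contact_force: [-0.4, 0.0, 0.2]
gripper_width: 85.6
```

Request:
arm_command:
  increments:
    - [[0,0,0],[0,0,0],0.1]
    - [[0,0,0],[0,0,0],0.2]
    - [[0,0,0],[0,0,0],0.3]
    - [[0,0,0],[0,0,0],0.3]
    - [[0,0,0],[0,0,0],0.3]

```text
clock: 14.55
position: [575.7, -70.9, 236.6]
ee_rot: [-0.434, 0.56, 0.434, 0.557]
contact_force: [0.6, 0.3, -0.6]
gripper_width: 60.0
```

```bash
python3 st.py
python3 - <<'E'
from h import *
s=readout.read_state(); im,d=imaging.get_image("wrist"); c=cam("wrist",s); cv2.imwrite("pics/w7.png",im)
m=cv2.inRange(cv2.cvtColor(im,cv2.COLOR_BGR2HSV),(105,120,40),(130,255,255)); 
n,l,st,ce=cv2.connectedComponentsWithStats(m); print([(x.tolist(),y.round(1).tolist()) for x,y in zip(st[1:],ce[1:]) if x[4]>60])
print("bar pred",proj(c,[[586.6,-21.4,155],[562.9,-117.3,155],[575.5,-69.6,155],[512,-7.6,50]]))
E
```

```text
[575.72600256 -70.89303887 236.62564573] [ 0.60827778  0.27770493 -0.6470671 ] 60.00685817950372 jaw 165.77153647964104 [-0.00373983 -0.00194396 -0.99999112] [ 0.15728303  0.30651571 -0.09555362  0.00144735 -1.17272555 -0.40617587]
[([308, 156, 17, 178, 2805], [316.4, 243.0]), ([388, 250, 4, 27, 81], [389.4, 263.0]), ([417, 250, 4, 27, 72], [418.5, 262.6]), ([396, 255, 14, 12, 135], [402.7, 260.4])]
bar pred [[320.27000673 324.09771897]
 [319.78652013 169.25781893]
 [318.74446368 251.42326842]
 [403.33912688 260.31536374]]
```

View pics/w7.png

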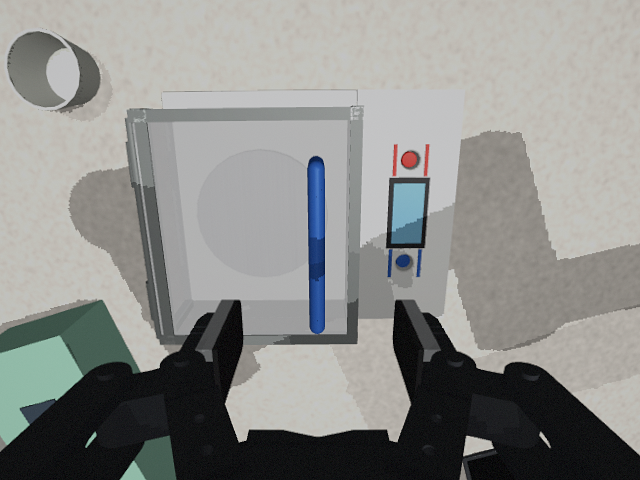

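Request:
arm_command:
  increments:
    - [[0.1,-0.2,0],[1.3,0,-10],0.3]
    - [[0.1,-0.2,0],[1.3,0,-35],0.3]
    - [[0.1,-0.2,0],[1.3,0,-65],0.3]
    - [[0.1,-0.2,0],[1.3,0,-90],0.3]
    - [[0.1,-0.2,0],[1.3,0,-100],0.3]

```text
clock: 15.1
position: [575.1, -71.0, 133.3]
ee_rot: [-0.433, 0.56, 0.435, 0.556]
contact_force: [-0.3, -0.5, -0.1]
gripper_width: 59.9
```

Request:
arm_command:
  increments:
    - [[0,0,0],[0,0,0],0.4]
    - [[0,0,0],[0,0,0],0.6]
    - [[0,0,0],[0,0,0],0.8]
    - [[0,0,0],[0,0,0],0.8]
    - [[0,0,0],[0,0,0],0.8]

```text
clock: 15.6
position: [575.5, -70.9, 134.3]
ee_rot: [-0.433, 0.559, 0.435, 0.557]
contact_force: [-0.1, -0.2, 0.2]
gripper_width: 17.6
```

```bash
python3 st.py
```

```text
[575.54504472 -70.90912854 134.26376432] [-0.13652532 -0.24775465  0.18518191] 17.643134981263 jaw 165.74669673702886 [-3.96968177e-03 -6.65869647e-05 -9.99992119e-01] [ 1.56298162e-01  3.97325511e-01 -2.35444615e-01 -6.82759817e-04
 -9.41957980e-01 -4.04660548e-01]
```

Request:
arm_command:
  increments:
    - [[0,-0.2,0],[1.2,-0.2,0.5],0.85]
    - [[0,-0.2,0],[1.2,-0.2,0.5],1]
    - [[0,-0.2,0],[1.2,-0.2,0.5],1]
    - [[0,-0.2,0],[1.2,-0.2,0.5],1]
    - [[0,-0.2,0],[1.2,-0.2,0.5],1]

```text
clock: 16.1
position: [576.4, -71.0, 135.4]
ee_rot: [-0.434, 0.558, 0.434, 0.558]
contact_force: [-4.4, 2.0, 6.0]
gripper_width: 7.9
```

```bash
python3 st.py
python3 - <<'E'
import numpy as np
x=np.array([np.cos(np.radians(-13.9)),np.sin(np.radians(-13.9))])
p0=np.array([-120*1.,40]);
for a in range(0,65,5):
    t=np.radians(a); b=np.array([-120*np.cos(t)+40*np.sin(t),120*np.sin(t)+40*np.cos(t)])-p0
    print(a,(x*b[0]).round(1),b[1].round(1))
E
```

```text
[576.36113949 -70.97347962 135.44890132] [-4.39154467  1.97129834  5.98107129] 7.8985981768711895 jaw 165.76057972072604 [-9.49638862e-04 -3.75653256e-05 -9.99999548e-01] [ 1.56192268e-01  3.95936952e-01 -2.34442083e-01 -1.36839810e-04
 -9.41361218e-01 -4.04636304e-01]
0 [ 0. -0.] 0.0
5 [ 3.8 -0.9] 10.3
10 [ 8.5 -2.1] 20.2
15 [14.  -3.5] 29.7
20 [20.3 -5. ] 38.6
25 [27.3 -6.8] 47.0
30 [35.  -8.7] 54.6
35 [ 43.3 -10.7] 61.6
40 [ 52.2 -12.9] 67.8
45 [ 61.6 -15.2] 73.1
50 [ 71.4 -17.7] 77.6
55 [ 81.5 -20.2] 81.2
60 [ 91.9 -22.7] 83.9
```

Request:
arm_command:
  increments:
    - [[0,0,0],[1.3,-0.3,4.2],1]
    - [[0,0,0],[2.9,-0.7,8.3],1]
    - [[0,0,0],[4.7,-1.1,12.3],1]
    - [[0,0,0],[6.6,-1.6,16.3],1]
    - [[0,0,0],[8.5,-2.1,20.2],1]

```text
clock: 16.6
position: [584.3, -73.0, 155.5]
ee_rot: [-0.433, 0.559, 0.435, 0.557]
contact_force: [-2.5, 1.8, -2.0]
gripper_width: 8.1
```

```bash
python3 st.py
```

```text
[584.34004109 -72.95752932 155.49065901] [-2.51987649  1.84890488 -2.04020285] 8.102366579243018 jaw 165.75500179189757 [-3.01374726e-03  1.60401875e-04 -9.99995446e-01] [ 1.50277750e-01  3.88939436e-01 -1.87848564e-01 -7.26090770e-04
 -9.96964218e-01 -3.98503941e-01]
```

Request:
arm_command:
  increments:
    - [[0,0,0],[3.8,-0.9,5.8],1]
    - [[0,0,0],[7.3,-1.8,11.4],1]
    - [[0,0,0],[11.1,-2.7,16.8],1]
    - [[0,0,0],[15.1,-3.7,21.9],1]
    - [[0,0,0],[19.4,-4.8,26.9],1]

```text
clock: 17.1
position: [602.8, -77.5, 183.2]
ee_rot: [-0.433, 0.56, 0.436, 0.557]
contact_force: [-4.8, 3.4, -1.4]
gripper_width: 8.0
```

```bash
python3 st.py
```

```text
[602.78809487 -77.52149389 183.21736695] [-4.83709226  3.41018795 -1.35074062] 7.989533079238284 jaw 165.75613894792758 [-5.69514511e-03  5.63818086e-04 -9.99983624e-01] [ 0.13748112  0.394958   -0.10143195 -0.00151825 -1.07997103 -0.38536161]
```

Request:
arm_command:
  increments:
    - [[0,0,0],[5.5,-1.4,3.9],1]
    - [[0,-0.1,0],[10.2,-2.6,8.3],1]
    - [[0,-0.2,0],[15.2,-3.8,12.5],1]
    - [[0,-0.3,0],[20.4,-5.1,16.3],1]
    - [[0,-0.3,0],[25.8,-6.4,20],1]

```text
clock: 17.6
position: [628.0, -83.7, 205.8]
ee_rot: [-0.434, 0.558, 0.435, 0.558]
contact_force: [-6.1, 3.9, 5.2]
gripper_width: 7.9
```

```bash
python3 st.py
```

```text
[627.98706246 -83.73278583 205.79891798] [-6.11007316  3.86815256  5.16732958] 7.917965716938988 jaw 165.79396715525996 [-1.22523889e-03  4.82260751e-04 -9.99999133e-01] [ 1.22127381e-01  4.17380699e-01 -6.29163134e-03 -6.88476531e-04
 -1.14828145e+00 -3.69786859e-01]
```

Request:
arm_command:
  increments:
    - [[0,0,0],[8.1,-2.1,2.7],1]
    - [[0,0,0],[15.8,-4,6],1]
    - [[0,0,0],[23.8,-6,9.2],1]
    - [[0,0,0],[32,-8,11.9],1]
    - [[0,0,0],[40.3,-10,14],1]

```text
clock: 18.1
position: [669.2, -93.9, 224.0]
ee_rot: [-0.435, 0.557, 0.434, 0.558]
contact_force: [-6.2, 6.1, 15.6]
gripper_width: 8.2
```

Request:
arm_command:
  increments:
    - [[0,0,0],[0,0,0],1]
    - [[0,0,0],[0,0,0],1]
    - [[0,0,0],[0,0,0],1]
    - [[0,0,0],[0,0,0],1]
    - [[0,0,0],[0,0,0],1]

```text
clock: 18.6
position: [669.4, -93.9, 224.5]
ee_rot: [-0.436, 0.557, 0.434, 0.559]
contact_force: [-0.1, 1.6, -0.5]
gripper_width: 7.0
```

```bash
python3 st.py
python3 - <<'E'
from h import *
im,_=imaging.get_image("scene"); t,_=imaging.get_image("top"); cv2.imwrite("pics/s8.png",im); cv2.imwrite("pics/t8.png",t)
s=cam("scene")
# predicted cover outline for angles
x=np.array([.9707,-.2402,0]); y=np.array([.2402,.9707,0]); z=np.array([0,0,1.])
O=np.array([578.7,-70.3,0]); H=O+117.5*x+115.5*z
a=cv2.resize(im[100:320,170:390],None,fx=2.7,fy=2.7,interpolation=cv2.INTER_CUBIC)
for a_,col in((50,(0,0,255)),(60,(0,255,0)),(70,(255,0,255))):
    t_=np.radians(a_); f=-np.cos(t_)*x+np.sin(t_)*z; n=np.sin(t_)*x+np.cos(t_)*z
    P=proj(s,[H+150*f-85*y,H+150*f+85*y]); 
    q=[tuple(int(v) for v in (p-[170,100])*2.7) for p in P]; cv2.line(a,q[0],q[1],col,1)
    print(a_,P.round(1).tolist())
cv2.imwrite("pics/c8.png",a)
E
```

```text
[669.40970866 -93.93721148 224.49947737] [-0.13283799  1.5652627  -0.54216189] 7.019990110171635 jaw 165.85871022981377 [ 3.46224646e-03 -7.76501337e-04 -9.99993705e-01] [ 9.97490050e-02  4.74588473e-01  1.33622507e-01  1.18710739e-03
 -1.22646287e+00 -3.46959757e-01]
50 [[242.1, 170.9], [328.8, 193.5]]
60 [[236.1, 173.8], [325.0, 197.0]]
70 [[229.6, 179.2], [320.5, 203.2]]
```

View pics/c8.png

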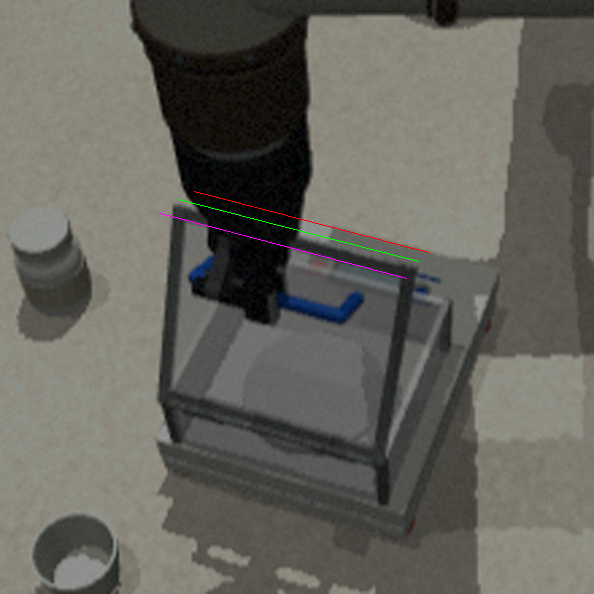

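Request:
arm_command:
  increments:
    - [[0,0,0],[0,0,-1],1]
    - [[0,0,0],[0,0,-2],1]
    - [[0,0,0],[0,0,-3],1]
    - [[0,0,0],[0,0,-3],1]
    - [[0,0,0],[0,0,-3],1]

```text
clock: 19.2
position: [670.1, -94.1, 224.5]
ee_rot: [-0.437, 0.556, 0.433, 0.559]
contact_force: [-2.8, 2.7, 7.5]
gripper_width: 7.7
```

Request:
arm_command:
  increments:
    - [[0,0,0],[0,0,0],1]
    - [[0,0,0],[0,0,0],1]
    - [[0,0,0],[0,0,0],1]
    - [[0,0,0],[0,0,0],1]
    - [[0,0,0],[0,0,0],1]

```text
clock: 19.7
position: [670.0, -94.1, 224.6]
ee_rot: [-0.437, 0.556, 0.433, 0.559]
contact_force: [-1.0, 2.3, 2.1]
gripper_width: 7.6
```

```bash
python3 st.py
python3 - <<'E'
from h import *
b=cv2.imread("pics/s8.png"); im,_=imaging.get_image("scene"); im2,_=imaging.get_image("scene")
# shift of cover right edge region and the whole cover vs. viewed picture
for n,(u0,v0,u1,v1) in dict(rightcorner=(308,185,332,215),leftcorner=(228,170,246,195),bar=(280,200,308,222),stylus=(460,150,500,225)).items():
    t=b[v0:v1,u0:u1]
    for i in (im,im2):
        m=cv2.matchTemplate(i[v0-8:v1+8,u0-8:u1+8],t,cv2.TM_CCOEFF_NORMED); _,mx,_,l=cv2.minMaxLoc(m); print(n,np.array(l)-8,round(mx,3))
b=cv2.imread("pics/top1.png"); im,_=imaging.get_image("top")
for n,(u,v) in dict(cup=(421,165),jar=(474,290),w=(144,227),cnt=(199,185),calc=(498,200),styl=(140,320)).items():
    t=b[v-20:v+20,u-20:u+20]; m=cv2.matchTemplate(im[v-30:v+30,u-30:u+30],t,cv2.TM_CCOEFF_NORMED); _,mx,_,l=cv2.minMaxLoc(m); print(n,np.array(l)-10,round(mx,3))
E
python3 st.py
```

```text
[670.00871833 -94.0616124  224.61118591] [-0.98751539  2.33848117  2.12316108] 7.636318063554293 jaw 165.90875120068264 [ 0.00695315 -0.00186943 -0.99997408] [ 0.10012034  0.47372141  0.13187917  0.00271855 -1.22222373 -0.3469794 ]
rightcorner [0 0] 0.992
rightcorner [0 0] 0.993
leftcorner [0 0] 0.993
leftcorner [0 0] 0.993
bar [0 0] 0.981
bar [0 0] 0.98
stylus [0 0] 0.997
stylus [0 0] 0.997
cup [0 0] 0.943
jar [0 0] 0.996
w [0 0] 0.996
cnt [0 0] 0.446
calc [0 0] 0.994
styl [0 0] 0.996
[670.01267626 -94.06741429 224.57670846] [-1.94899549  1.99528704  1.89651471] 7.797912102562681 jaw 165.90685360840675 [ 0.00696226 -0.00182888 -0.99997409] [ 0.10009303  0.47374843  0.13185292  0.00267645 -1.22215724 -0.34697097]
```

Run:
```python
from h import *
b=cv2.imread("pics/scene1.png"); im=cv2.imread("pics/s8.png")
for n,(u,v) in dict(cnt=(438,316),cup=(198,307),styl=(475,190)).items():
    t=b[v-20:v+20,u-20:u+20]; m=cv2.matchTemplate(im[v-30:v+30,u-30:u+30],t,cv2.TM_CCOEFF_NORMED); _,mx,_,l=cv2.minMaxLoc(m); print(n,np.array(l)-10,round(mx,3))
t=cv2.imread("pics/t8.png"); a=cv2.imread("pics/top1.png"); print(a[165:205,180:220].mean(),t[165:205,180:220].mean())
```

```text
cnt [0 0] 0.996
cup [0 0] 0.997
styl [0 0] 0.997
119.875 129.20458333333335
```

Nothing has moved and the cover is steady, so I'm handing in.

```bash
python3 -c "
from bench import arm; print(arm.job_done())"; python3 st.py
```

```text
the job is handed in; nothing more can be done
None
the job is handed in; nothing more can be done
```

The job is done and handed in at about 20 s of the 64 s allowed. No verdict is reported, so what follows rests on my own checks.

- **Zero button:** I pressed it with the stylus until it hit its stop, at about 11 N with the tip at z ≈ 45.6 mm. I held it there for about a second with the cover shut. The red button was never approached.
- **Stylus:** It went back into its stand at the same height it was picked up from, and I felt the floor at about 3 N. After release it stood upright, and it matched its starting image with no shift.
- **Cover:** I raised it by the bar and handed in with the gripper still holding it. The angle is about 60–61° from the tool's position. The camera overlay gives about 60° at the right corner and 60–63° at the left. It did not move between the last images.
- **Bystanders:** All five showed no shift. The counter matched poorly in the top view (0.45), but its scene-camera match was 0.996 with no shift.

**One disagreement:** the tool ended about 4–5 mm higher than planned, probably because the bar rolled along the pads. I tried to lower it by 3 mm, but it did not move and only built up about 7 N, so I left it there.

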